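Flick the wide tally wheel round to its posts

ROBOT

A 6-joint arm with a two-finger parallel gripper is mounted at the origin on the work surface. World frame = base frame: x ahead of the robot, y to its left, z up, the work surface at z = 0. Lengths are in m, angles in rad, forces in N, time in s.
With the tool pointing down it reaches from about 0.25 to 0.775 m from the base axis. Payload 4 kg.
Tool frame: the origin (TCP) lies midway between the tips of the shut fingers; the grasp point (between the pads) lies 19 mm behind it; z points along the fingers, y is the direction in which the jaws open and shut (so a half turn about z gives the same grasp; the last joint's range is limited). The gripper opens to 94 mm and grips with 3 to 60 N. Pads are 16 mm wide; open, the fingers measure 119 mm over their backs; the gripper's body (75 mm by 177 mm) begins 78 mm behind the grasp point.
Start: joints at [-1.327, 0.087, 1.371, -0, 1.684, -0.103], TCP at [0.187, -0.517, 0.172] pointing down, gripper open.
Joint ranges: [-3.1, 3.1], [-0.76, 2.03], [0.27, 2.55], [-1.08, 4.22], [0.17, 2.65], [-2.57, 2.57]. Speed limits (rad/s): [2.79, 2.79, 3.14, 3.14, 3.14, 3.14].

INTERFACE

Orientations are given as [roll, pitch, yaw] about the fixed x, y, z axes, in that order (R = Rz(yaw) Ry(pitch) Rx(roll)).
In Python, from bench import get_obs, snapshot, ticket gives the robot as it stands.
- The arm moves only by the shell command python3 -m creep 'ROWS' [OPENING]. ROWS is JSON, a list that holds one entry, the list of rows, each a list of 4 numbers: the shift along the tool's x, y, z in mm, then the turn about the tool's z in degrees. A call has 1 to 8 rows; each row shifts and turns the commanded pose from where the row before left it, along the tool's axes as they then stand; what a row does not reach is not made up. A row lasts 1/8 s, in which the tool goes at most 62.5 mm and 10.7 degrees, less where a joint would pass 70% of its speed; a pose out of reach is approached as far as the arm can. A call with a gripper value outside its range is refused whole. OPENING is the opening, from 0 (shut) to 1 (fully open), set as the call begins (- or left out, the last holds). The fingers move at their own pace and stop on an object; the grip force is fixed at half the most. Time passes only in rows, so rows that do not move let the fingers close. It gives the time, the measured TCP pose, the force and the opening at its end, in the units of the state.
- get_obs(): the state, without advancing time (a new reading comes with each control period).
- snapshot(name): name is "scene" or "top" or "wrist"; returns a dict with "color" (420x560x3 uint8, red, green, blue), "depth" (420x560 float32, m along the optical axis (not along the pixel's ray), 0 where there is no reading), "fx", "fy", "cx", "cy" (pixels), "distortion" ([k1, k2, p1, p2, k3] as OpenCV has them; the pictures are not rectified), "extrinsics" (4x4, takes a point from world to camera coordinates). Camera axes: x right, y down, z forward; pixel columns grow to the right and rows downward; lengths in m; the calibration is good to about 2 mm. A picture is of the moment at which its call begins.
- ticket.close_job(): hands the job in, once; it reports no verdict.
The state is a dict: "time": time; "joint_positions": joint angles; "qvel": joint speeds; "joint_torque": joint torques, N m; "tool_pos": TCP position; "ee_rot": TCP orientation; "wrist_force": force on the tool from outside, world axes, zero at the start; "wrist_torque": the same for the moment, N m; "width": finger opening in m.
Only numpy, scipy, OpenCV 4.12 (cv2) and the standard library are available. Lean on these libraries where they do the work, as an engineer would, in place of code of your own. Each camera call takes 0.05 s, during which the arm holds its last target. There are 200 camera calls.

TASK

Bring the wide tally wheel up to date: with a fingertip, flick the teeth at the top of its edge forward (away from the robot), click by click, until the tooth with the crossbar rests level between the stand's two little ball-topped posts on the far side, and not a click past them. Do not lift, tip or shove either stand, leave the narrow tally wheel as it is, and leave the other things on the table where they are.

Things in the scene. Friction and masses are not known exactly. Their poses are not given: they have to be found in the camera images.
- stand_wide: the wide tally stand, loose, 2 kg, standing on the table: grey base 66 mm wide (y), 150 mm long (x), 30 mm high, with two low cheeks (top 74 mm above the table) that carry a white toothed wheel 30 mm wide on a level axle. Origin: centre of the underside; z up, y along the axle, +x is forward (roughly away from the robot, within 0.5 rad)
- axle_wide (a point): point on the axle of the wide wheel, mid width, 60 mm above the table. Hub radius 36 mm; eight flat radial teeth, 5 mm thick, as wide as the wheel, tips 50 mm from the axle. At rest in a click the upper teeth stand 22.5 and 67.5 degrees ahead of and behind the top: a 33 mm gap is on top, and the nearest teeth are 19 mm ahead of and behind the axle, tips 106 mm above the table
- flick_wide (a point): point 101 mm above the table over the axle of the wide wheel (fixed to the stand). A closed fingertip whose lower end moves level and forward through here, from 50 mm behind the axle to just past it, pushes the rear upper tooth over the top and makes one click; then lift above 115 mm before going back. The cheeks and posts stay lower, so fingers wider than the wheel are fine
- wheel_wide (a joint): turn of the wide wheel in rad; it grows as the top of the wheel moves forward (stand +x). One click is 0.785 rad (8 clicks a turn); 0 means the crossbar tooth is level with the two posts, -0.785 means one click short of that. It starts two to four clicks short, rarely balanced between two. Detent: a tooth tip takes about 3 to 6 N; past half a click it snaps on to the next, before that it falls back
- bar_wide (a point): middle of the crossbar of the wide wheel: a steel pin 6 mm thick and 44 mm long through one tooth, parallel to the axle, 44 mm from the axle, sticking out 7 mm on either side of the wheel; it turns with the wheel
- posts_wide (a point): point midway between the two posts of the wide stand, where the middle of the crossbar must come to rest: 41 mm ahead of the axle (stand +x) and 77 mm above the table. The posts are 5 mm steel pins with 9 mm balls on top (81 mm above the table), 27 mm to either side
- stand_narrow: the narrow tally stand, loose, 2 kg, standing on the table: grey base 48 mm wide (y), 150 mm long (x), 30 mm high, with two low cheeks (top 74 mm above the table) that carry a white toothed wheel 12 mm wide on a level axle. Origin: centre of the underside; z up, y along the axle, +x is forward (roughly away from the robot, within 0.5 rad). Same mechanism; to be left alone
- wheel_narrow (a joint): turn of the narrow wheel in rad; it grows as the top of the wheel moves forward (stand +x). One click is 0.785 rad (8 clicks a turn); 0 means the crossbar tooth is level with the two posts, -0.785 means one click short of that. It starts two to four clicks short, rarely balanced between two. To be left alone
- bar_narrow (a point): middle of the crossbar of the narrow wheel: a steel pin 6 mm thick and 26 mm long through one tooth, parallel to the axle, 44 mm from the axle, sticking out 7 mm on either side of the wheel; it turns with the wheel
- candle_jar: bystander: green glass candle jar, 74 mm across, 85 mm high; origin at the centre of its underside, z up
- snack_tray: bystander: shallow red plastic tray, 120 x 190 x 22 mm; origin at the centre of its underside, z up
- shaker: bystander: steel salt shaker, 38 mm across, 84 mm high; origin at the centre of its underside, z up
- mug: bystander: white mug, 80 mm across, 92 mm high; origin at the centre of its underside, z up
- drink_can: bystander: bare aluminium drink can, 66 mm across, 115 mm high; origin at the centre of its underside, z up
- plate: bystander: white plate, 180 mm across, 18 mm high; origin at the centre of its underside, z up
- sauce: bystander: yellow plastic sauce bottle, 52 mm across, 130 mm high; origin at the centre of its underside, z up
There are look-alikes about, which are no part of the job. Leave any pink look-alike of the stand_wide alone.

How it is judged:
On the way:
1. the fingers push the wide tally (contact force between the fingers and stand_wide above 0.5 N), for 0.02 s.
At the end, for the whole second after the job is handed in: The wide wheel rests in the click where its crossbar is level between the posts (within 0.15 rad and 8 mm), reached going forward; both stands stand flat on the table within 30 mm of where they were; the narrow wheel is in the click it started in (value of joint wheel_wide between -0.15 and 0.15 rad and velocity of joint wheel_wide between -0.1 and 0.1 rad/s and distance between bar_wide and posts_wide below 0.008 m and angle between each of stand_wide, stand_narrow's own z axis and vertical below 0.05 rad and distance of each of stand_wide, stand_narrow from where it was at the start of the episode below 0.03 m and linear speed of each of stand_wide, stand_narrow below 0.01 m/s and distance of bar_narrow from where it was at the start of the episode below 0.015 m); the robot touches nothing.
It fails at once if the wide wheel is pushed a click past the posts (value of joint wheel_wide above 0.55 rad).
It fails at once if a stand is shoved more than 30 mm, lifted or tipped (distance of any of stand_wide, stand_narrow from where it was at the start of the episode above 0.03 m or height (world z) of any of stand_wide, stand_narrow above 0.01 m or angle between any of stand_wide, stand_narrow's own z axis and vertical above 0.12 rad).
It fails at once if the narrow wheel is turned by a click (distance of bar_narrow from where it was at the start of the episode above 0.03 m).
It fails at once if another thing on the table is moved more than 30 mm, lifted or tipped (distance of any of candle_jar, snack_tray, shaker, mug, drink_can, plate, sauce from where it was at the start of the episode above 0.03 m or angle between any of candle_jar, snack_tray, shaker, mug, drink_can, plate, sauce's own z axis and vertical above 0.3 rad).
It also fails if it takes over 42 s, if anything falls off the work surface, if the arm or the gripper's body presses on something with over 40 N, if the wrist force passes 120 N, or if a joint passes its speed limit or range.

## Working session

There is one attempt and no reset: what is moved stays moved. The work goes in short steps, Python scripts to look and compute and a shell command to move; the robot and the scene stay as the last step left them, time stands still between calls to the robot, and variables do not carry over. Pictures are saved under pics/ and viewed, on a budget of 10 in all, crops included, one or two more only if the job needs it, and the job is handed in when it is done.

```bash
mkdir -p pics
cat > h.py <<'E'
import numpy as np,cv2
from bench import get_obs,snapshot,ticket
def save(n,f):
    s=snapshot(n); np.savez('pics/'+f+'.npz',**s); cv2.imwrite('pics/'+f+'.png',s['color'][...,::-1]); return s
def load(f): return dict(np.load('pics/'+f+'.npz'))
def ray(s,uv):
    K=np.array([[s['fx'],0,s['cx']],[0,s['fy'],s['cy']],[0,0,1]],float)
    p=cv2.undistortPoints(np.array(uv,float).reshape(-1,1,2),K,np.array(s['distortion'],float)).reshape(-1,2)
    E=np.array(s['extrinsics']);R,t=E[:3,:3],E[:3,3]
    d=np.c_[p,np.ones(len(p))]@R; return -R.T@t,d
def onz(s,uv,z):
    o,d=ray(s,uv); return o+d*((z-o[2])/d[:,2])[:,None]
def ondepth(s,uv):
    o,d=ray(s,uv); return np.array([o+di*s['depth'][int(round(v)),int(round(u))] for di,(u,v) in zip(d,uv)])
E
python3 - <<'E'
from h import *
a=save('scene','s0')['color'];b=save('top','t0')['color']
o=get_obs();print(o['time'],o['tool_pos'],o['ee_rot'])
E
```

```text
0.1 [ 0.186797   -0.51671825  0.17044131] [-3.13966345e+00 -1.99330788e-04  3.46763647e-01]
```

View pics/t0.png

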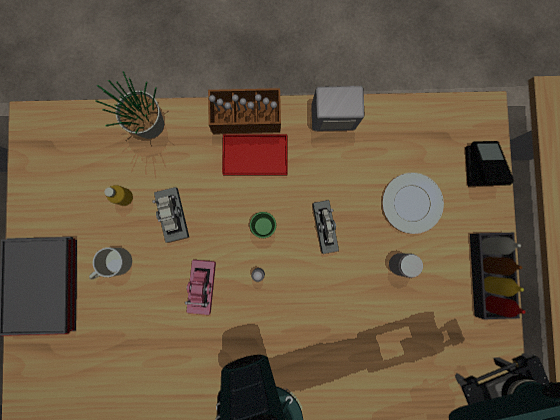

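View pics/s0.png

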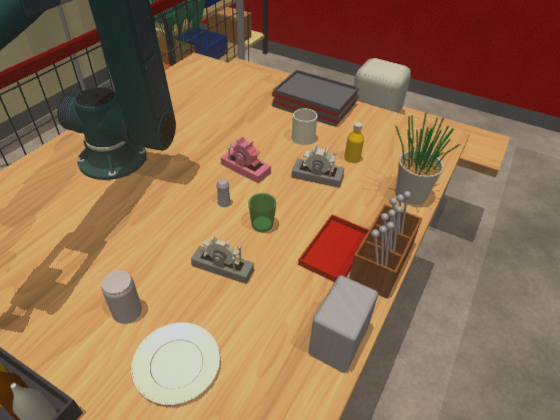

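Top view: the candidates are the wide grey stand at (170,214), the narrow grey one at (325,226) and the pink look-alike at (201,287). I choose (170,214). Next I measure its pose and check it in a close crop.

Run:
```python
from h import *
s=load('t0');t=load('s0')
for nm,(x0,x1,y0,y1) in dict(wide=(145,195,180,250),narrow=(305,345,195,258)).items():
    uv=[(u,v) for v in range(y0,y1) for u in range(x0,x1)]
    P=ondepth(s,uv); m=(P[:,2]>.02)&(P[:,2]<.15)
    for lo,hi in((.02,.15),(.022,.038)):
        q=P[(P[:,2]>lo)&(P[:,2]<hi)]
        r=cv2.minAreaRect((q[:,:2]*1000).astype(np.float32)); print(nm,lo,len(q),r)
    print('zmax',np.percentile(P[:,2],[50,99,100]))
print(ondepth(s,[(118,195),(108,263),(201,287),(262,225)]))
c1=cv2.resize(s['color'][180:250,140:200],None,fx=6,fy=6,interpolation=2)
c2=cv2.resize(t['color'][135:195,285:350],None,fx=6,fy=6,interpolation=2)
H=420;im=np.zeros((420,360+390,3),np.uint8);im[:,:360]=c1;im[:360,360:]=c2
cv2.imwrite('pics/crop0.png',im[...,::-1])
```

```text
wide 0.02 1258 ((596.640869140625, 264.06781005859375), (151.02603149414062, 67.15933227539062), 12.429688453674316)
wide 0.022 636 ((596.6409912109375, 263.94512939453125), (151.0198516845703, 67.07801818847656), 12.244361877441406)
zmax [0.00397809 0.10938081 1.31531559]
narrow 0.02 900 ((550.7891845703125, -180.42823791503906), (150.060791015625, 48.810302734375), 9.018209457397461)
narrow 0.022 561 ((550.7891845703125, -180.42823791503906), (150.060791015625, 48.810302734375), 9.018209457397461)
zmax [0.00309752 0.10300314 1.31531559]
[[0.6474174  0.39094064 0.09857301]
 [0.46159671 0.45108509 0.00426527]
 [0.39360788 0.16765778 0.09864631]
 [0.56119762 0.0021457  0.00294738]]
```

View pics/crop0.png

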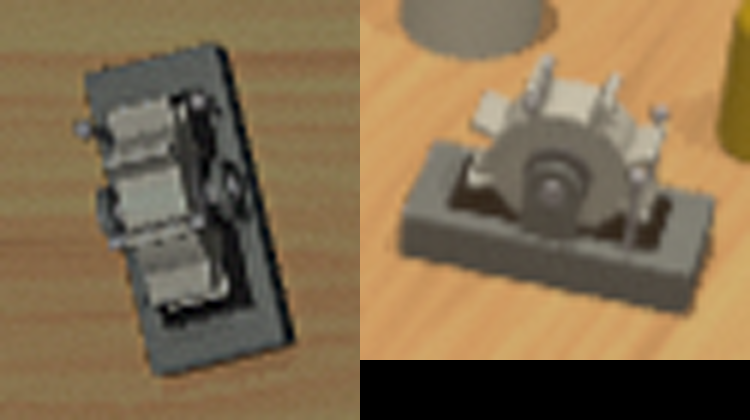

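The crop shows the wide white wheel. The crossbar ends at about crop (115,242) and (200,222), on the rear upper tooth, which suggests two clicks to go. The posts at (85,128) and (205,100) are on the far side. I'll confirm this in numbers.

Run:
```python
from h import *
s=load('t0')
y=np.deg2rad(12.3);f=np.array([np.cos(y),np.sin(y)]);l=np.array([-f[1],f[0]]);c=np.array([.5966,.264])
def st(p): return np.c_[(p[:,:2]-c)@f,(p[:,:2]-c)@l]*1000
g=lambda *q:[(140+a/6-.5,180+b/6-.5) for a,b in q]
print('bar',st(onz(s,g((115,242),(200,222)),.101)))
print('posts',st(onz(s,g((85,128),(205,100)),.0765)))
o=get_obs();yw=o['ee_rot'][2]
tx=np.array([np.cos(yw),np.sin(yw)]);ty=np.array([tx[1],-tx[0]])
d=c-.065*f-np.array(o['tool_pos'][:2]);print(yw,d@tx*1000,d@ty*1000,np.rad2deg(yw-y))
```

```text
bar [[-16.02372998  19.70454682]
 [-16.25129444 -19.52546645]]
posts [[ 41.79183276  27.34169928]
 [ 41.41707216 -29.34794057]]
0.34676364731704656 586.3084107814608 -603.5347974842819 7.568093479829739
```

```bash
python3 -m creep '[[[36,-37,0,0],[36,-37,0,0],[36,-37,0,0],[36,-37,0,0],[36,-37,0,0],[36,-37,0,0],[36,-37,0,0],[36,-37,0,0]]]' 0
python3 -m creep '[[[36,-37,0,0],[36,-37,0,0],[36,-37,0,0],[36,-37,0,0],[36,-37,0,0],[36,-37,0,0],[36,-37,0,0],[0,0,0,7.6]]]'
python3 - <<'E'
from h import *
o=get_obs();p=np.array(o['tool_pos']);yw=o['ee_rot'][2];y=np.deg2rad(12.3);f=np.array([np.cos(y),np.sin(y)])
tx=np.array([np.cos(yw),np.sin(yw)]);ty=np.array([tx[1],-tx[0]]);d=np.array([.5966,.264])-.065*f-p[:2]
print(o['time'],p,o['ee_rot'],o['width'],d@tx*1000,d@ty*1000,np.rad2deg(yw-y))
E
```

```text
time: 1.1
tool_pos: [0.3574, -0.1393, 0.1711]
ee_rot: [-3.142, 0.0, 0.346]
wrist_force: [1.1, -0.4, -1.0]
width: 0.0177
time: 2.1
tool_pos: [0.5062, 0.1912, 0.1697]
ee_rot: [-3.141, 0.003, 0.215]
wrist_force: [0.0, -0.3, -0.0]
width: 0.0008
2.1 [0.50619457 0.19115498 0.16967538] [-3.14104793e+00  2.70307011e-03  2.14911361e-01] 0.0007700937074243766 38.860675753480166 -51.90463823976008 0.013513944230663618
```

```bash
python3 -m creep '[[[19,-26,0,0],[19,-26,0,0],[0,0,30,0],[0,0,30,0],[0,0,7,0],[0,0,0,0]]]'
python3 - <<'E'
from h import *
o=get_obs();p=np.array(o['tool_pos']);y=np.deg2rad(12.3);f=np.array([np.cos(y),np.sin(y)]);d=p[:2]-[.5966,.264]
print(o['time'],p,o['ee_rot'],d@f*1000,d@[-f[1],f[0]]*1000)
s=save('wrist','w1')
E
```

```text
time: 2.85
tool_pos: [0.532, 0.247, 0.1042]
ee_rot: [3.141, 0.001, 0.214]
wrist_force: [0.1, 0.7, -0.4]
width: 0.0001
2.85 [0.53201373 0.24697992 0.10421073] [3.14139648e+00 9.33147802e-04 2.14062133e-01] -66.7295242672092 -2.870553023070133
```

View pics/w1.png

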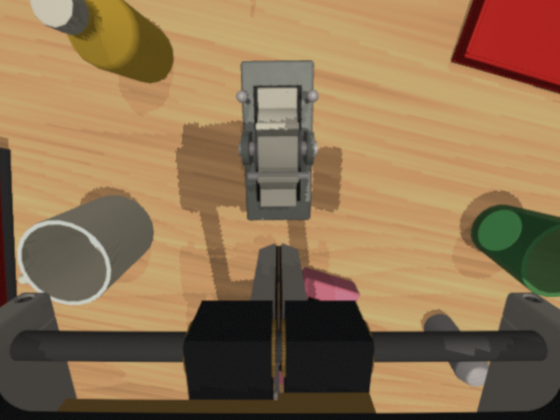

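The wrist view shows the shut fingers (280,250) lined up behind the wheel, with the crossbar at row 176 on the rear upper tooth. Making the first flick.

```bash
python3 -m creep '[[[15,0,3,0],[15,0,0,0],[7,0,0,0],[7,0,0,0],[7,0,0,0],[7,0,0,0],[7,0,0,0],[5,0,0,0]]]'
python3 -m creep '[[[0,0,0,0],[0,0,0,0]]]'
python3 - <<'E'
from h import *
o=get_obs();p=np.array(o['tool_pos']);y=np.deg2rad(12.3);f=np.array([np.cos(y),np.sin(y)]);d=p[:2]-[.5966,.264]
print(o['time'],p,d@f*1000,d@[-f[1],f[0]]*1000)
E
```

```text
time: 3.9
tool_pos: [0.601, 0.262, 0.1014]
ee_rot: [3.141, 0.0, 0.214]
wrist_force: [-0.1, 0.8, -0.1]
width: 0.0004
time: 4.15
tool_pos: [0.6005, 0.262, 0.1014]
ee_rot: [3.141, 0.0, 0.214]
wrist_force: [0.3, 0.2, 0.1]
width: 0.0006
4.15 [0.60049567 0.26195949 0.10139513] 3.3715595954446567 -2.82357236659498
```

Force is back to zero, so it has probably clicked. I lift, go back and look.

```bash
python3 -m creep '[[[0,0,-20,0],[-35,0,0,0],[-35,0,0,0],[0,0,17,0],[0,0,0,0],[0,0,0,0]]]'
python3 - <<'E'
from h import *
o=get_obs();p=np.array(o['tool_pos']);y=np.deg2rad(12.3);f=np.array([np.cos(y),np.sin(y)]);d=p[:2]-[.5966,.264]
print(o['time'],p,d@f*1000,d@[-f[1],f[0]]*1000)
w=save('wrist','w2')['color'][50:230,210:350]; t=save('top','t2')['color'][180:250,140:200]
im=np.zeros((420,720,3),np.uint8);im[:,:326]=cv2.resize(w,(326,420));im[:,360:]=cv2.resize(t,(360,420),interpolation=2)
cv2.imwrite('pics/c2.png',im[...,::-1])
E
```

```text
time: 4.9
tool_pos: [0.5328, 0.2471, 0.1039]
ee_rot: [3.141, 0.001, 0.214]
wrist_force: [0.0, 0.5, 0.5]
width: 0.0003
4.9 [0.53278179 0.24709273 0.1039414 ] -65.9550622903155 -2.923953019391173
```

View pics/c2.png

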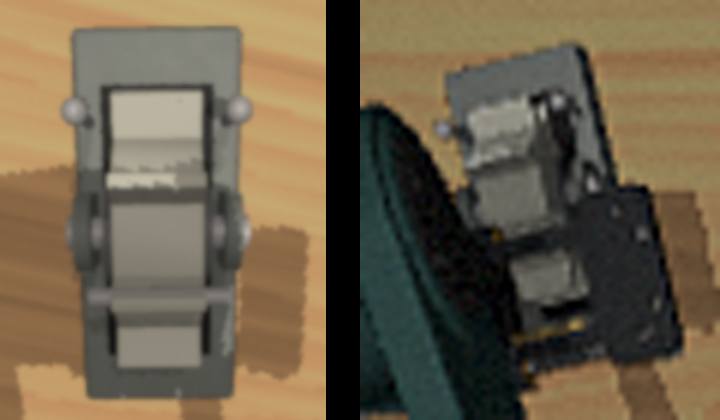

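The bar is still on the rear upper tooth (crop row 297 is image row 177, unchanged), so the wheel fell back or never moved. I'll push again in small steps and watch the force.

```bash
(python3 -m creep '[[[15,0,3,0],[15,0,0,0],[0,0,0,0]]]'
python3 -m creep '[[[7,0,0,0],[0,0,0,0]]]'
python3 -m creep '[[[7,0,0,0],[0,0,0,0]]]'
python3 -m creep '[[[7,0,0,0],[0,0,0,0]]]'
python3 -m creep '[[[7,0,0,0],[0,0,0,0]]]' 
python3 -m creep '[[[5,0,0,0],[0,0,0,0]]]' ) | egrep 'pos|force'
python3 - <<'E'
from h import *
print(get_obs()['time']);save('wrist','w3');save('scene','s3')
w=load('w3')['color'][50:290,180:380];t=load('s3')['color'][115:195,270:350]
im=np.zeros((480,800,3),np.uint8);im[:,:400]=cv2.resize(w,(400,480));im[:400,400:]=cv2.resize(t,(400,400),interpolation=2)
cv2.imwrite('pics/c3.png',im[...,::-1])
E
```

```text
tool_pos: [0.5629, 0.2536, 0.1009]
wrist_force: [-0.6, -0.3, -0.3]
tool_pos: [0.5687, 0.255, 0.1014]
wrist_force: [0.5, -0.7, -0.4]
tool_pos: [0.5756, 0.2565, 0.1015]
wrist_force: [-0.3, -0.0, -0.7]
tool_pos: [0.5824, 0.258, 0.1014]
wrist_force: [0.3, -0.8, -0.6]
tool_pos: [0.5893, 0.2594, 0.1013]
wrist_force: [-0.1, -1.5, -0.8]
tool_pos: [0.5941, 0.2605, 0.1014]
wrist_force: [0.7, -0.4, -0.4]
6.625
```

View pics/c3.png

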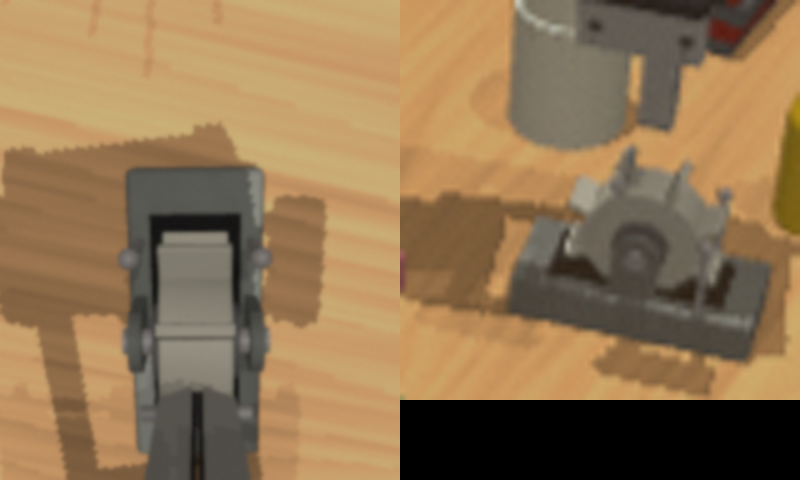

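In the scene crop the fingertip (655,125) floats clear of the teeth (tips about (680,165)), so the reported TCP and the camera disagree. I'll measure the fingertip in both views.

Run:
```python
from h import *
s=load('s3');o=get_obs();p=np.array(o['tool_pos']);print(p,o['ee_rot'],o['joint_positions'])
def proj(s,P):
    E=np.array(s['extrinsics']);K=np.array([[s['fx'],0,s['cx']],[0,s['fy'],s['cy']],[0,0,1]],float)
    return cv2.projectPoints(np.array(P,float).reshape(-1,1,3),cv2.Rodrigues(E[:3,:3])[0],E[:3,3],K,np.array(s['distortion'],float))[0].reshape(-1,2)
print('tcp proj scene',proj(s,p),'axle top', proj(s,[.5966,.264,.106]),'wrist',proj(load('w3'),p))
# finger tip pixels in scene: crop(655,125)->
for c in [(655,95),(655,110),(655,120),(645,125),(665,125),(640,170),(680,170),(650,190)]:
    uv=(270+(c[0]-400)/5-.5,115+c[1]/5-.5); print(c,np.round(uv,1),ondepth(s,[uv]).round(4))
w=load('w3')
for uv in [(275,250),(282,250),(278,258),(275,270),(285,270)]: print(uv,ondepth(w,[uv]).round(4))
```

```text
[0.59377433 0.26050828 0.10136681] [3.14152942e+00 2.17973875e-04 2.14148417e-01] [ 3.26065650e-01  3.27641450e-01  1.22520555e+00 -3.85014127e-05
  1.58896933e+00  1.68271286e+00]
tcp proj scene [[320.34663435 149.71472083]] axle top [[321.88579067 148.12175195]] wrist [[277.64274724 237.7509847 ]]
(655, 95) [320.5 133.5] [[0.5937 0.2478 0.1656]]
(655, 110) [320.5 136.5] [[0.5961 0.2444 0.1584]]
(655, 120) [320.5 138.5] [[0.5948 0.2495 0.148 ]]
(645, 125) [318.5 139.5] [[0.5133 0.4344 0.003 ]]
(665, 125) [322.5 139.5] [[0.5996 0.2533 0.144 ]]
(640, 170) [317.5 148.5] [[0.5796 0.2723 0.0929]]
(680, 170) [325.5 148.5] [[0.6061 0.2688 0.1053]]
(650, 190) [319.5 152.5] [[0.5946 0.2542 0.0956]]
(275, 250) [[0.6028 0.2641 0.1466]]
(282, 250) [[0.6043 0.26   0.1478]]
(278, 258) [[0.6025 0.2621 0.1564]]
(275, 270) [[0.6034 0.264  0.1739]]
(285, 270) [[0.6045 0.2588 0.1737]]
```

Run:
```python
from h import *
y=np.deg2rad(12.3);f=np.array([np.cos(y),np.sin(y)]);l=np.array([-f[1],f[0]])
for n,(u0,u1,v0,v1) in dict(s3=(310,332,120,146),w3=(240,315,232,290)).items():
    s=load(n);uv=[(u,v) for v in range(v0,v1) for u in range(u0,u1)];P=ondepth(s,uv)
    d=P[:,:2]-[.5966,.264];a=d@f*1000;b=d@l*1000
    k=(P[:,2]>.115)&(abs(a)<45)&(abs(b)<45)
    z=P[:,2]*1000
    for lo in range(130,185,6):
        m=k&(z>=lo)&(z<lo+6)
        if m.sum(): print(n,lo,m.sum(),'x',np.percentile(a[m],[2,50,98]).round(1),'y',np.percentile(b[m],[2,50,98]).round(1),'zmin',z[m].min().round(1))
```

```text
s3 130 1 x [-7.9 -7.9 -7.9] y [-1.5 -1.5 -1.5] zmin 133.9
s3 136 4 x [-14.6  -0.4   2.9] y [-11.9  -5.1   0.7] zmin 138.8
s3 142 9 x [-14.7  -6.    3.2] y [-15.5 -12.8   4.5] zmin 143.0
s3 148 13 x [-14.5  -3.6   3.6] y [-16.4 -14.2  -7.2] zmin 148.3
s3 154 16 x [-14.8  -3.    3.3] y [-18.9 -13.9   5.8] zmin 154.1
s3 160 14 x [-13.6  -6.2   3.3] y [-17.5 -13.8   2. ] zmin 160.6
s3 166 11 x [-14.8  -5.    2.5] y [-17.9 -13.8  -2.8] zmin 167.7
s3 172 14 x [-13.6  -4.2   3. ] y [-17.1 -14.3  -3.9] zmin 172.1
s3 178 13 x [-14.4  -6.5   2.9] y [-18.8 -14.5  -8.1] zmin 178.9
s3 184 12 x [-15.7  -5.2   1.5] y [-16.3 -14.4 -12.5] zmin 184.3
w3 130 6 x [4.8 5.6 6.3] y [-6.9 -4.7 -1.8] zmin 135.4
w3 136 79 x [4.6 6.2 6.8] y [-11.   -3.1   4.9] zmin 136.4
w3 142 148 x [4.5 6.4 6.9] y [-14.9  -4.    8.2] zmin 142.2
w3 148 160 x [4.8 6.4 6.9] y [-15.   -2.8   8.2] zmin 148.0
w3 154 185 x [4.7 6.3 7. ] y [-15.3  -3.7   8.3] zmin 154.1
w3 160 202 x [4.5 6.4 6.9] y [-15.1  -3.1   8.3] zmin 160.0
w3 166 238 x [4.6 6.3 7. ] y [-15.2  -3.6   8.5] zmin 166.0
w3 172 251 x [4.7 6.3 7. ] y [-15.2  -3.6   8.5] zmin 172.0
w3 178 285 x [4.7 6.3 7. ] y [-15.4  -3.1   8.5] zmin 178.0
w3 184 334 x [4.6 6.3 7. ] y [-15.2  -3.6   8.6] zmin 184.0
```

Both cameras put the fingertips' lower end at about 135 mm where the state says 101 mm, so the flick passed about 30 mm over the teeth. I go back behind the wheel, lower about 33 mm, and measure again there before pushing.

```bash
python3 -m creep '[[[-32,0,0,0],[-32,0,0,0],[0,0,0,0],[0,0,11,0],[0,0,11,0],[0,0,10,0],[0,0,0,0],[0,0,0,0]]]'
python3 - <<'E'
from h import *
print(get_obs()['time'])
y=np.deg2rad(12.3);f=np.array([np.cos(y),np.sin(y)]);l=np.array([-f[1],f[0]])
s4=save('scene','s4');w4=save('wrist','w4')
for n,(u0,u1,v0,v1) in dict(s4=(285,330,115,165),w4=(230,325,215,290)).items():
    s=load(n);uv=[(u,v) for v in range(v0,v1) for u in range(u0,u1)];P=ondepth(s,uv)
    d=P[:,:2]-[.5966,.264];a=d@f*1000;b=d@l*1000;z=P[:,2]*1000
    k=(z>85)&(a<-50)&(a>-95)&(abs(b)<30)
    for lo in range(84,140,6):
        m=k&(z>=lo)&(z<lo+6)
        if m.sum(): print(n,lo,m.sum(),'x',np.percentile(a[m],[2,98]).round(1),'y',np.percentile(b[m],[2,98]).round(1),'zmin',z[m].min().round(1))
w=w4['color'][50:290,180:380];t=s4['color'][115:195,270:350]
im=np.zeros((480,800,3),np.uint8);im[:,:400]=cv2.resize(w,(400,480));im[:400,400:]=cv2.resize(t,(400,400),interpolation=2)
cv2.imwrite('pics/c4.png',im[...,::-1])
E
```

```text
time: 7.72
tool_pos: [0.5315, 0.2469, 0.0694]
ee_rot: [3.142, 0.0, 0.214]
wrist_force: [0.4, -0.7, -0.1]
width: 0.0002
7.725
s4 102 1 x [-64.8 -64.8] y [-5.1 -5.1] zmin 105.1
s4 108 7 x [-78.7 -60.7] y [-13.9   3.4] zmin 108.6
s4 114 14 x [-75.6 -60.1] y [-17.2  -3.5] zmin 114.0
s4 120 16 x [-78.6 -60.5] y [-17.1   6.2] zmin 120.6
s4 126 14 x [-78.2 -60.9] y [-17.4   7.6] zmin 126.7
s4 132 13 x [-79.  -60.7] y [-16.4   3. ] zmin 132.5
s4 138 13 x [-79.7 -60.4] y [-19.1   2.2] zmin 138.6
w4 102 48 x [-59.5 -57.3] y [-10.1   2.2] zmin 103.0
w4 108 123 x [-59.2 -57. ] y [-14.    7.7] zmin 108.2
w4 114 160 x [-59.2 -57.1] y [-15.    8.4] zmin 114.0
w4 120 171 x [-59.2 -57. ] y [-14.8   8.3] zmin 120.1
w4 126 199 x [-59.2 -57. ] y [-15.    8.5] zmin 126.1
w4 132 218 x [-59.2 -56.9] y [-15.2   8.6] zmin 132.1
w4 138 245 x [-59.2 -56.9] y [-15.1   8.4] zmin 138.1
```

View pics/c4.png

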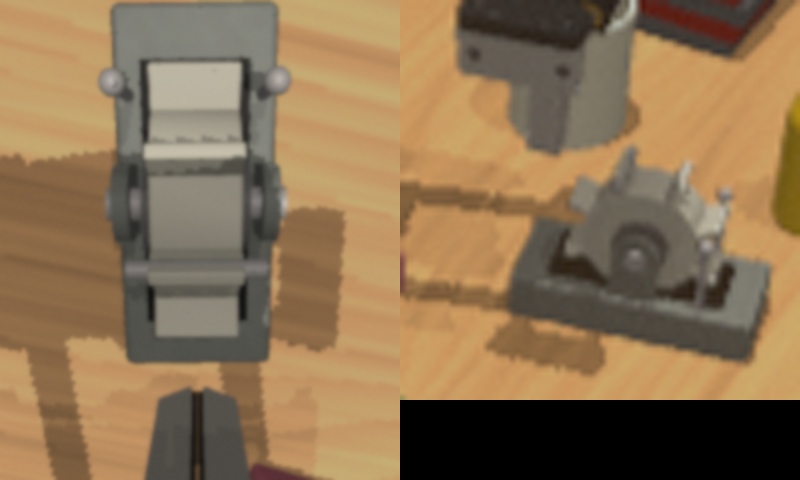

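The tip's lower end is now at about 103 mm at reported z 69.4. The bar is still on the rear upper tooth (crop row 270). I lower 2 mm more and push in steps, watching force.

```bash
(python3 -m creep '[[[15,0,2,0],[14,0,0,0],[0,0,0,0]]]'
python3 -m creep '[[[7,0,0,0],[0,0,0,0]]]'
python3 -m creep '[[[7,0,0,0],[0,0,0,0]]]'
python3 -m creep '[[[7,0,0,0],[0,0,0,0]]]'
python3 -m creep '[[[7,0,0,0],[0,0,0,0]]]' ) | egrep 'pos|force'
```

```text
tool_pos: [0.5609, 0.2531, 0.0672]
wrist_force: [0.1, 1.2, 0.4]
tool_pos: [0.5655, 0.2544, 0.0671]
wrist_force: [-2.6, -0.6, 1.0]
tool_pos: [0.5733, 0.2562, 0.0677]
wrist_force: [-2.3, 0.2, 1.2]
tool_pos: [0.5812, 0.2577, 0.0674]
wrist_force: [0.9, 0.1, 0.4]
tool_pos: [0.5886, 0.2592, 0.0675]
wrist_force: [2.7, 0.7, 0.4]
```

The force rose to about 2.6 N and then let go, which looks like a click. I move a bit further so the finger sits centred in the gap, then lift, go back and look.

```bash
python3 -m creep '[[[8,0,0,0],[0,0,0,0]]]' | egrep 'pos|force'
python3 -m creep '[[[0,0,-20,0],[0,0,0,0],[-34,0,0,0],[-35,0,0,0],[0,0,0,0],[0,0,0,0]]]'
python3 - <<'E'
from h import *
s4=save('scene','s5');w4=save('wrist','w5')
w=w4['color'][50:290,180:380];t=s4['color'][115:195,270:350]
im=np.zeros((480,800,3),np.uint8);im[:,:400]=cv2.resize(w,(400,480));im[:400,400:]=cv2.resize(t,(400,400),interpolation=2)
cv2.imwrite('pics/c5.png',im[...,::-1])
E
```

```text
tool_pos: [0.5951, 0.2607, 0.0672]
wrist_force: [0.6, -0.6, 0.0]
time: 10.2
tool_pos: [0.5282, 0.2463, 0.0882]
ee_rot: [-3.142, -0.002, 0.214]
wrist_force: [0.3, -0.2, 0.7]
width: 0.0003
```

View pics/c5.png

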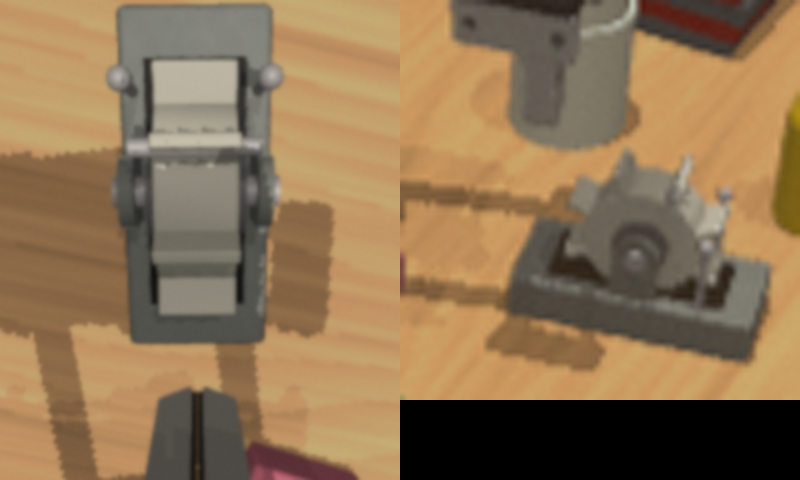

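The bar is now on the front upper tooth (crop row 145), so one click is done and one remains. Same flick again.

```bash
(python3 -m creep '[[[0,0,20,0],[0,0,1,0],[17,0,0,0],[14,0,0,0],[0,0,0,0]]]'
python3 -m creep '[[[7,0,0,0],[0,0,0,0]]]'
python3 -m creep '[[[7,0,0,0],[0,0,0,0]]]'
python3 -m creep '[[[7,0,0,0],[0,0,0,0]]]'
python3 -m creep '[[[7,0,0,0],[0,0,0,0]]]'
python3 -m creep '[[[8,0,0,0],[0,0,0,0]]]'
python3 -m creep '[[[0,0,-20,0],[0,0,0,0],[-34,0,0,0],[-35,0,0,0],[0,0,-40,0],[0,0,0,0],[0,0,0,0]]]') | egrep 'time|pos|force'
python3 - <<'E'
from h import *
s4=save('scene','s6');w4=save('wrist','w6');s=save('top','t6')
w=w4['color'][50:290,180:380];t=s4['color'][115:195,270:350]
im=np.zeros((480,800,3),np.uint8);im[:,:400]=cv2.resize(w,(400,480));im[:400,400:]=cv2.resize(t,(400,400),interpolation=2)
cv2.imwrite('pics/c6.png',im[...,::-1])
E
```

```text
time: 10.92
tool_pos: [0.5588, 0.2528, 0.0666]
wrist_force: [-0.1, 0.3, 0.4]
time: 11.18
tool_pos: [0.5646, 0.2541, 0.0665]
wrist_force: [0.2, 0.3, -0.2]
time: 11.42
tool_pos: [0.5708, 0.2556, 0.0667]
wrist_force: [-3.9, -0.5, 2.4]
time: 11.68
tool_pos: [0.5792, 0.2573, 0.0664]
wrist_force: [-0.2, -0.3, 0.5]
time: 11.92
tool_pos: [0.5861, 0.2587, 0.0663]
wrist_force: [1.6, 0.8, 0.5]
time: 12.18
tool_pos: [0.5933, 0.2603, 0.0662]
wrist_force: [-0.3, -0.1, 0.3]
time: 13.05
tool_pos: [0.5258, 0.2458, 0.1269]
wrist_force: [0.5, -0.0, 0.4]
```

View pics/c6.png

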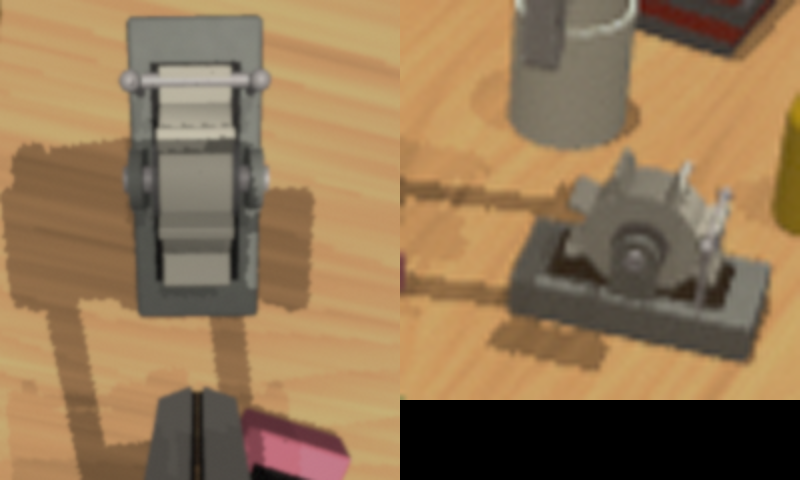

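The bar now lies level between the two post balls (crop row 79, balls at (130,80) and (260,80)). The fingers are clear above and behind it, so I hand in.

Run:
```python
from h import *
print(ticket.close_job(),get_obs()['time'])
```

```text
the job is handed in; nothing more can be done
the job is handed in; nothing more can be done
```

The wide tally wheel is up to date. I flicked it forward two clicks, and the last wrist and scene pictures show the crossbar level between the two ball-topped posts. The job was handed in just after 13 s on the robot's clock.

- **Missed strokes:** my first flick and a slower repeat passed over the wheel without touching it. Both cameras put the fingertips' lower end about 34 mm higher than the reported TCP (135 mm against 101 mm). I then worked from the camera height.
- **The two clicks:** each showed a 2.6–3.9 N push in the wrist force and then a release. A picture confirmed each one.
- **Last checks:** the wide stand looked unmoved in the pictures, and the fingers were clear behind and above the wheel with no contact force. I never went near the narrow stand, and felt no contact with anything but the wide wheel. I did not re-measure the stands or the other objects at the end.

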